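# Snap the missing wheel onto the toy truck

## Task

The toy truck on its side in the repair cradle has lost a wheel, and only one of the two loose wheels has the right bore: it slides right down over the steel gauge pin, the other does not. Prove it on the gauge pin, lay the misfit flat in the wooden tray, then slide the good wheel, hub boss up, onto the truck's bare snap axle and press until both catches snap out over its web and it sits fully home on the collar. Keep pressing: finish with the fingers still holding the wheel pressed firmly home, not let go; the birdhouse, vase and screwdriver stay where they are.

Things in the scene. Friction and masses are not known exactly. Their poses are not given: they have to be found in the camera images.
- truck: wooden toy tipper truck, 210 x 70 mm, lying on its side in a plywood cradle (board 260 x 150 mm) screwed to the counter; fixed. Origin: underside of the board's centre; z up, x towards the cab, y towards the truck's roof. Its upper side is 117 mm above the counter; the front wheel already mounted there, 130 mm from the bare axle, is 64 mm across with its boss top at 152 mm.
- axle_seat (a point): centre of the top of the white collar (24 mm across) at the foot of the bare snap axle, 122 mm above the counter; z up along the axle, x, y as the truck's. A wheel that is home rests with its underside on it. The axle stands 20 mm above this point: a fixed rib 15.6 mm wide along x, 3.4 mm thick, and a spring catch beside it at +y and -y, each 7 mm wide.
- axle_tip (a point): centre of the tip of the bare white nylon axle, 20 mm above axle_seat. From the tip (7 to 11 mm across) the catches flare out to barbs, 21.2 mm over both, whose flat undersides are 6.5 mm above the collar; below them the axle is 15.6 mm across. The rib tapers over its top 10 mm.
- catch_left (a joint): angle (rad) of the spring catch on the +y side: 0 = standing out at rest; grows to about 0.05 to 0.1 (0.14 at most) as a wheel's bore squeezes it in, and back to 0 when it has snapped out over the wheel's web.
- catch_right (a joint): the same for the spring catch on the -y side.
- wheel: loose wheel that fits: grey plastic, black tyre, 64 mm across, 16 mm thick, with a hub boss 34 mm across standing 14 mm above the face. Origin: centre of its underside; z out through the boss, which points up at the start. Through the middle: an 18 mm bore in a 5 mm web at the bottom, below a 26 mm counterbore. About 60 g. Grip the boss from above, fingertips just over the face.
- wheel_boss (a point): centre of the top of the fitting wheel's boss, 30 mm above its underside. On the axle it drops freely until its underside is about 12 mm above the collar, then meets the barbs; the push needed grows to some 8 to 20 N, then drops suddenly about 6 mm above the collar; the catches are out over the web at 1.5 mm, and it stops hard on the collar at 0. About 10 N holds it home.
- odd_wheel: loose wheel that does not fit: like the other in look, size and mass, but its bore is only 14 mm, so that it stops on the tip of the gauge pin (and of the axle). Origin and axes as for the other wheel. Either wheel may lie on either side of the truck.
- gauge: wheel gauge: wooden block 80 x 80 x 18 mm, fixed to the counter, with a round steel base 40 mm across and an upright steel pin in its middle. Origin: centre of its underside, z up. It may stand on either side of the truck, the tray on the other.
- gauge_base (a point): centre of the top of the gauge's steel base, at the foot of the pin, 22 mm above the counter; z up along the pin. The pin is 15.5 mm across and stands 28 mm above this point, its top 3 mm chamfered to 9.5 mm. A wheel that fits goes down until its underside rests here.
- tray: fixed open wooden tray for misfits, 130 x 130 mm outside, walls 6 mm thick and 28 mm high, floor 6 mm thick. Origin: centre of its underside, z up, x and y along its sides. A wheel lies in it with its underside 6 mm above the counter.
- birdhouse: loose log birdhouse with a pitched roof, 100 x 90 mm, about 125 mm high, a bystander. Origin: centre of its underside, z up.
- vase: loose brass vase, 80 mm across, 98 mm high, a bystander. Origin: centre of its underside, z up.
- screwdriver: loose screwdriver lying on the counter, 190 mm long, wooden handle, a bystander. Origin: centre of its underside.
Not all that is in view belongs to the job. What is shaped like the wheel but blue or green is not meant. Of the things shaped like the tray, the wooden one is meant.

How it is judged:
By the outcome, as a careful person would: the job done as asked, in the order asked, and still so for the second after the job is handed in, while the arm keeps its last pose, push and grip.
It also fails if it takes over 72 s, if anything falls off the work surface, if the arm or the gripper's body presses on something with over 40 N, if the wrist force passes 120 N, or if a joint passes its speed limit or range.

## Robot

A 7-joint arm with a two-finger parallel gripper is mounted at the origin on the work surface. World frame = base frame: x ahead of the robot, y to its left, z up, the work surface at z = 0. Lengths are in m, angles in rad, forces in N, time in s.
With the tool pointing down it reaches from about 0.425 to 0.925 m from the base axis. Payload 6.8 kg.
Tool frame: the origin (TCP) lies on the front face of the gripper's body, between the roots of the fingers; the fingertips stand 73 mm ahead of it and the grasp point (between the pads) lies 54 mm ahead of it (env.nose_length is the distance from the TCP to the fingertips, in m); z points along the fingers, y is the line along which they close (so a half turn about z gives the same grasp; the last joint's range is limited). The gripper opens to 85 mm and grips with 20 to 120 N. Pads are 22 mm wide; open, the fingers measure 114 mm over their backs; the gripper's body (76 mm by 85 mm) begins 54 mm behind the grasp point. The pads swing forward as they close: fully open they stand 13 mm farther back than shut.
Start: joints at [-1.346, 0.477, 0.022, 1.555, -0.011, 1.109, -0.083], TCP at [0.221, 0.638, 0.304] pointing down, gripper open.
Joint ranges: [-2.96, 2.96], [-0.34, 2.1], [-1.41, 1.46], [0.24, 2.44], [-1.37, 4.51], [0.17, 1.92], [-2.96, 2.96]. Speed limits (rad/s): [2.39, 2.39, 3.14, 3.14, 3.14, 3.14, 3.14].

## Interface

Orientations are given as a unit quaternion [w, x, y, z].
In Python, from cell import env, kin, camera, calibration, job gives the robot as it stands. The module is installed in compiled form; this text tells all that it offers. Calls block until the motion is done:
- env.reach(position, orientation): joint-space move of the TCP to a pose.
- env.movel(position, velocity=0.15, rot=None, stop_force=None): straight line of the TCP; rot=None keeps the orientation; velocity is the mean speed in m/s. With stop_force (N) it stops when the force on the tool has changed by that much, and returns True; else False.
- env.goto_joints(angles): joint-space move.
- env.grip(opening, f_grip=None): finger opening in m; f_grip is the grip in N (None keeps the last); returns when the fingers have stopped.
- env.dwell(seconds).
- kin.inverse_kinematics(position, orientation): joint angles nearest the present ones, or None.
- env.get_state(): the state.
- camera(name): name is "side" or "top"; returns (picture, depth): 480x640x3 uint8, blue, green, red; 480x640 float32, m along the optical axis (not along the pixel's ray), 0 where there is no reading.
- calibration(name): a dict with "fx", "fy", "cx", "cy" (pixels), "rvec" (rotation vector, rad) and "tvec" (3), from world to camera coordinates, as OpenCV has them. Camera axes: x right, y down, z forward; pixel columns grow to the right and rows downward; lengths in m; the calibration is good to about 2 mm. A picture is of the moment at which its call begins. calibration takes no time and is no camera call.
A pose or a line that the arm cannot do raises env.PlanningError and nothing moves.
- job.job_done(): hands the job in; it is judged then, once.
The state is a dict: "time": time; "qpos": joint angles; "joint_velocities": joint speeds; "joint_torque": joint torques, N m; "tcp_pos": TCP position; "orientation": TCP orientation; "force": force on the tool from outside, world axes, zero at the start; "torque": the same for the moment, N m; "opening": finger opening in m; "gripper_force": force on a finger pad.
Only numpy, scipy, OpenCV 4.12 (cv2) and the standard library are available. Lean on these libraries where they do the work, as an engineer would, in place of code of your own. Each camera call takes 0.05 s, during which the arm holds its last target. There are 200 camera calls.

## Working session

There is one attempt and no reset: what is moved stays moved. The work goes in short steps, each a Python script; the robot and the scene stay as the last script left them, time stands still between calls to the robot, and variables do not carry over. Pictures are saved under pics/ and viewed, at most 10 in all, crops included, and the job is handed in when it is done.

```bash
mkdir -p pics
cat > h.py <<'E'
import numpy as np, cv2
from cell import env, kin, camera, calibration, job
def world(name, depth):
    c=calibration(name); R=cv2.Rodrigues(np.array(c["rvec"],float))[0]; t=np.array(c["tvec"],float).ravel()
    v,u=np.mgrid[0:480,0:640]
    P=np.stack([(u-c["cx"])/c["fx"]*depth,(v-c["cy"])/c["fy"]*depth,depth],-1)
    return (P-t)@R
E
python3 - <<'E'
from h import *
for n in("top","side"):
    p,d=camera(n); cv2.imwrite(f"pics/{n}0.png",p); np.save(f"{n}0.npy",d)
    c=calibration(n);R=cv2.Rodrigues(np.array(c["rvec"],float))[0]
    print(n,-R.T@np.array(c["tvec"]).ravel(),R[2],c["fx"])
s=env.get_state();print(s["time"],s["tcp_pos"],s["orientation"],s["force"],s["opening"])
E
```

```text
top [ 0.353422   -0.11668157  1.30128667] [ 0.16088428  0.00717874 -0.98694717] 471.09369863131894
side [ 0.10593205 -0.81989923  1.03589789] [ 0.35275295  0.56702167 -0.74434655] 505.50329956298975
0.1 [0.22038608 0.63759823 0.30303382] [-8.12646907e-05  1.65631812e-01  9.86187337e-01 -7.95637288e-04] [-0.0746205  -0.00806641  0.25390169] 0.08518126726789105
```

View pics/top0.png

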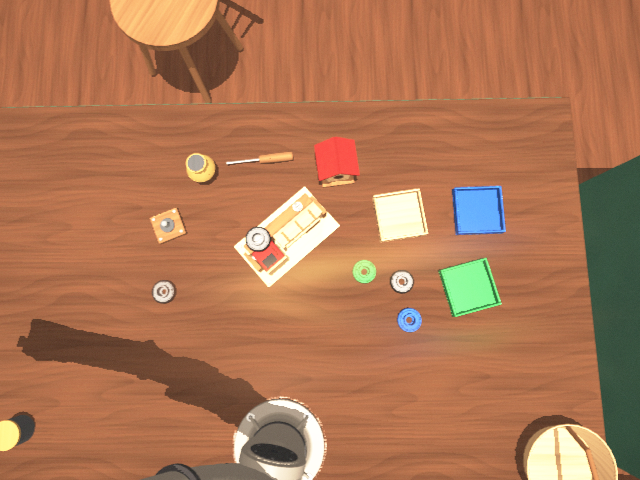

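View pics/side0.png

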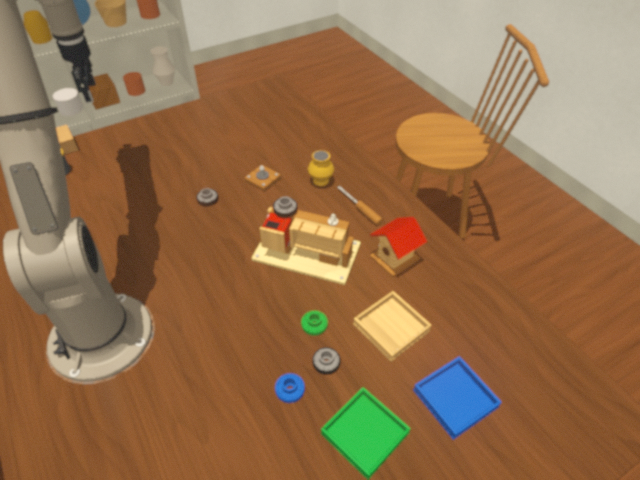

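The top view shows the gauge at (168,226), with wheel A at (164,292). Wheel B is at (402,282) and the wooden tray at (400,215). The truck's mounted wheel is at (258,239) and the bare axle is near (297,206). The decoys are the blue and green wheels and trays.

Run:
```python
from h import *
from scipy.optimize import least_squares
W={n:world(n,np.load(n+"0.npy")) for n in("top","side")}
def sel(n,c,r,z0,z1):
    P=W[n].reshape(-1,3); return P[(np.hypot(P[:,0]-c[0],P[:,1]-c[1])<r)&(P[:,2]>z0)&(P[:,2]<z1)]
def px(u,v): return W["top"][v,u]
for k,uv in dict(A=(164,292),B=(402,282),gauge=(168,226),tray=(400,215),front=(258,239),axle=(297,206)).items(): print(k,uv,px(*uv).round(3))
for n in W:
  for k,uv,z0,z1,r in(("A",(164,292),.009,.04,.05),("B",(402,282),.009,.04,.05),("Aboss",(164,292),.024,.04,.05),("Bboss",(402,282),.024,.04,.05),("gpin",(168,226),.03,.07,.03),("gblock",(168,226),.010,.03,.07),("gbase",(168,226),.0195,.03,.04),
     ("tray",(400,215),.018,.04,.11),("front",(258,239),.125,.17,.05),("frontboss",(258,239),.146,.17,.04),("axle",(297,206),.121,.16,.03)):
    Q=sel(n,px(*uv),r,z0,z1)
    if len(Q)<3: print(n,k,len(Q));continue
    q=Q[:,:2].astype(np.float32); (c,rr)=cv2.minEnclosingCircle(q); R=cv2.minAreaRect((q*1000).astype(np.float32))
    print(n,k,len(Q),"mean",Q.mean(0).round(4),"circ",np.round(c,4),round(rr,4),"rect",np.round(R[0],1),np.round(R[1],1),round(R[2],1),"zmax",Q[:,2].max().round(4))
p=cv2.imread("pics/top0.png");s=cv2.imread("pics/side0.png")
z=lambda a,u,v,w=33,h=25:cv2.resize(a[v-h:v+h,u-w:u+w],(396,300),interpolation=cv2.INTER_CUBIC)
cv2.imwrite("pics/crop.png",np.vstack([np.hstack([z(p,168,226),z(p,295,210)]),np.hstack([z(s,262,176),z(s,332,218)])]))
```

```text
A (164, 292) [ 0.401  0.318 -0.005]
B (402, 282) [ 0.418 -0.339 -0.003]
gauge (168, 226) [0.579 0.302 0.031]
tray (400, 215) [ 0.605 -0.34   0.005]
front (258, 239) [0.524 0.041 0.132]
axle (297, 206) [ 0.607 -0.058  0.136]
top A 398 mean [0.4017 0.3113 0.0178] circ [0.4026 0.3128] 0.0327 rect [401.8 313. ] [61.6 62.8] 85.7 zmax 0.0341
top B 375 mean [ 0.4193 -0.3351  0.0174] circ [ 0.4196 -0.3356] 0.0322 rect [ 419.5 -335.8] [60.1 62.9] 84.6 zmax 0.0336
top Aboss 72 mean [0.402  0.3131 0.0287] circ [0.4022 0.3127] 0.0184 rect [401.7 313.9] [33.7 33.2] 18.7 zmax 0.0341
top Bboss 61 mean [ 0.42   -0.3361  0.0297] circ [ 0.4195 -0.3359] 0.0173 rect [ 419.4 -335.7] [32.7 32.3] 87.2 zmax 0.0336
top gpin 37 mean [0.5829 0.305  0.0453] circ [0.5836 0.3062] 0.0074 rect [583.5 305.7] [13.7 12.8] 4.2 zmax 0.0539
top gblock 794 mean [0.5831 0.3055 0.0185] circ [0.5835 0.3068] 0.0547 rect [584.2 307.4] [81.4 81.5] 21.2 zmax 0.029
top gbase 242 mean [0.5794 0.3042 0.022 ] circ [0.5796 0.3026] 0.0393 rect [581.  305.7] [71.5 72.4] 27.0 zmax 0.029
top tray 462 mean [ 0.6025 -0.339   0.0261] circ [
[... 1057 characters left out ...]
18 0.2992 0.0178] circ [0.5848 0.3052] 0.0562 rect [584.5 305. ] [85.1 86.7] 20.4 zmax 0.0298
side gbase 116 mean [0.5816 0.3    0.0221] circ [0.5795 0.3019] 0.0399 rect [581.6 303.1] [69.4 77.9] 9.8 zmax 0.0298
side tray 697 mean [ 0.6018 -0.3417  0.0251] circ [ 0.6025 -0.3391] 0.0905 rect [ 604.3 -338.7] [134.7 132.4] 7.9 zmax 0.0331
side front 404 mean [0.5222 0.0328 0.1385] circ [0.5238 0.0384] 0.0336 rect [523.5  35. ] [60.6 63.2] 65.5 zmax 0.1546
side frontboss 74 mean [0.5255 0.0384 0.1501] circ [0.5263 0.0392] 0.0187 rect [525.4  39.9] [35.2 33.3] 60.9 zmax 0.1546
side axle 60 mean [ 0.6078 -0.0628  0.1303] circ [ 0.6163 -0.0641] 0.0183 rect [615.3 -63.6] [17.9 34.2] 75.9 zmax 0.1438
```

View pics/crop.png

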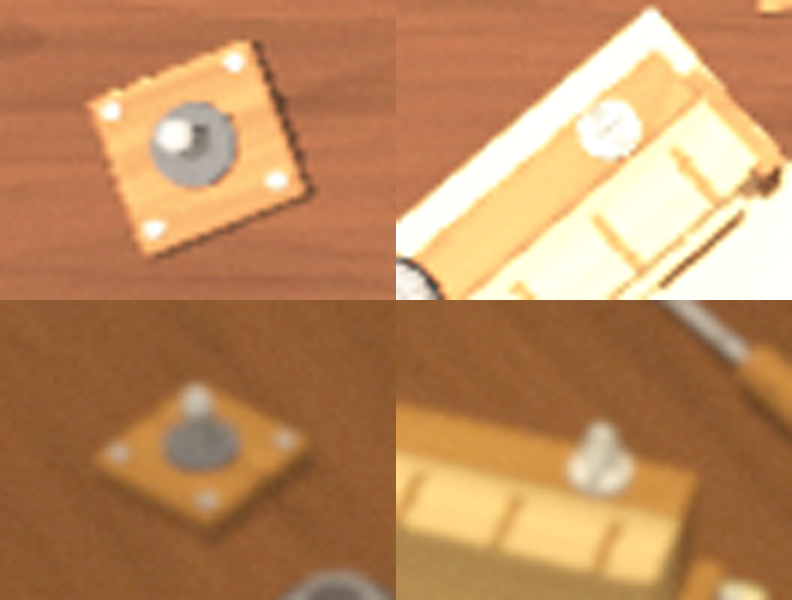

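```bash
cat >> h.py <<'E'
A=(.4022,.3126);B=(.4195,-.3364);PIN=(.5838,.3060);TRAY=(.603,-.338);FRONT=np.array([.5246,.0402])
H=.0905   # TCP above wheel underside when grasped
def yaw(p,off=0):
    a=np.arctan2(p[1],p[0])+np.pi/2+off; return [0,np.cos(a/2),np.sin(a/2),0]
def over(p,z=.29): env.reach([p[0],p[1],z],yaw(p))
def pick(p,under=0.,f=80):
    over(p,under+.16); hit=env.movel([p[0],p[1],under+H],.12,stop_force=15)
    env.grip(.02,f); st("picked hit=%s"%hit); env.movel([p[0],p[1],.29],.25)
def st(m=""):
    s=env.get_state(); print(m,"t",round(s["time"],2),"tcp",np.round(s["tcp_pos"],4),"F",np.round(s["force"],2),"op",round(s["opening"],4),"gf",round(float(np.max(s["gripper_force"])),1)); return s
E
python3 - <<'E'
from h import *
pick(A); st("lifted")
over(PIN); st("over pin")
env.movel([*PIN,H+.056],.15); st("above")
hit=env.movel([*PIN,H+.0225],.04,stop_force=6); st("hit %s"%hit)
p,d=camera("side");cv2.imwrite("pics/s1.png",cv2.resize(p[110:230,190:350],(800,600),interpolation=cv2.INTER_CUBIC))
# axle estimate
c={n:calibration(n) for n in("top","side")}
for n,(u,v) in dict(top=(297.3,206.2)).items():
    R=cv2.Rodrigues(np.array(c[n]["rvec"],float))[0];t=np.array(c[n]["tvec"]).ravel();o=-R.T@t
    r=R.T@np.array([(u-c[n]["cx"])/c[n]["fx"],(v-c[n]["cy"])/c[n]["fy"],1])
    q=o+r*(.124-o[2])/r[2];print("axle",q,np.linalg.norm(q[:2]-FRONT))
W=world("top",np.load("top0.npy")).reshape(-1,3)
m=(np.hypot(W[:,0]-.57,W[:,1]+.01)<.2)&(W[:,2]>.006)&(W[:,2]<.03)&(W[:,0]<.75)
Q=W[m];Q=Q[np.hypot(Q[:,0]-.57,Q[:,1]+.01)<.155];r=cv2.minAreaRect((Q[:,:2]*1000).astype(np.float32));print("board",r)
for n in("top","side"):
    W=world(n,np.load(n+"0.npy")).reshape(-1,3);im=cv2.imread(f"pics/{n}0.png").reshape(-1,3).astype(int)
    m=(np.hypot(W[:,0]-.607,W[:,1]+.059)<.025)&(W[:,2]>.1195);
    for z0,z1 in((.1195,.126),(.129,.15)):
        k=m&(W[:,2]>z0)&(W[:,2]<z1)&(im.max(1)-im.min(1)<45);print(n,z0,k.sum(),W[k].mean(0).round(4),np.round(cv2.minEnclosingCircle(W[k][:,:2].astype(np.float32)),4) if 0 else cv2.minEnclosingCircle(W[k][:,:2].astype(np.float32)))
E
```

```text
picked hit=False t 2.88 tcp [0.4025 0.3128 0.0915] F [-2.08 -0.7  10.56] op 0.0305 gf 78.2
lifted t 3.83 tcp [0.4015 0.3121 0.2888] F [ 0.17 -0.12 -0.72] op 0.0305 gf 79.2
over pin t 4.59 tcp [0.583  0.3059 0.2882] F [-0.8  -0.33 -0.7 ] op 0.0301 gf 79.2
above t 5.7 tcp [0.5844 0.3064 0.1476] F [-0.33 -0.54 -0.12] op 0.0303 gf 79.2
hit True t 6.1 tcp [0.585  0.3069 0.1389] F [2.17 2.45 1.13] op 0.0305 gf 79.4
axle [ 0.60872561 -0.05835485  0.124     ] 0.12957691563001658
board ((570.241455078125, -6.6623992919921875), (290.88592529296875, 278.5849304199219), 48.81853103637695)
top 0.1195 42 [ 0.6054 -0.0614  0.1224] ((0.60496985912323, -0.062111981213092804), 0.019380012527108192)
top 0.129 27 [ 0.6083 -0.0587  0.1364] ((0.608838677406311, -0.0592631995677948), 0.009748569689691067)
side 0.1195 14 [ 0.6065 -0.0634  0.1227] ((0.6068602800369263, -0.06250177323818207), 0.008044308051466942)
side 0.129 20 [ 0.6051 -0.0643  0.1361] ((0.6061683297157288, -0.06329312920570374), 0.006354466546326876)
```

View pics/s1.png

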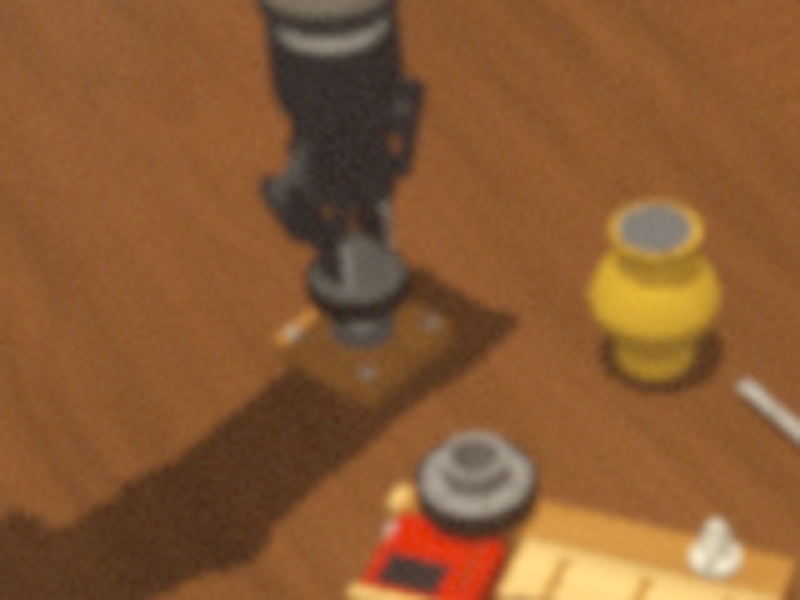

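Run:
```python
from h import *
for dx,dy in((.0015,.0015),(.003,.001),(.001,.003),(0,0),(-.0015,0),(0,-.0015)):
    x,y=PIN[0]+dx,PIN[1]+dy
    env.movel([x,y,H+.052],.05); s0=env.get_state()
    hit=env.movel([x,y,H+.038],.04,stop_force=8); s=st(f"{dx,dy} {hit}"); print(np.round(s["force"]-s0["force"],1))
    if not hit: break
```

```text
(0.0015, 0.0015) True t 6.64 tcp [0.5855 0.3074 0.1387] F [-0.29  0.78  5.2 ] op 0.0303 gf 79.9
[-0.4  1.1  5.8]
(0.003, 0.001) True t 7.12 tcp [0.5864 0.3071 0.1389] F [-2.65 -0.63  4.04] op 0.0302 gf 79.8
[-1.8 -1.5  4.4]
(0.001, 0.003) True t 7.62 tcp [0.5853 0.3083 0.1387] F [ 0.18 -1.93  4.66] op 0.0304 gf 79.8
[ 0.2 -2.2  5.3]
(0, 0) True t 8.11 tcp [0.585  0.307  0.1388] F [ 1.16 -0.05  1.9 ] op 0.0301 gf 79.5
[1.7 0.2 3.4]
(-0.0015, 0) True t 8.57 tcp [0.5821 0.3059 0.141 ] F [-1.61 -1.26  7.68] op 0.0299 gf 80.1
[-0.8 -1.7  9.5]
(0, -0.0015) True t 9.03 tcp [0.584  0.3042 0.1409] F [-1.31 -1.89  6.84] op 0.0304 gf 80.1
[-1.6 -0.9  8.2]
```

The wheel stops at the same height, about 2 mm onto the chamfer, even when centred on the pin. A is therefore the misfit. To keep strict order I'll set A back down, prove B on the pin, then put A in the tray.

```bash
sed -i 's/^A=.*PIN=(.5838,.3060)/A=(.4022,.3126);B=(.4195,-.3364);PIN=(.5851,.3074)/' h.py
python3 - <<'E'
from h import *
env.movel([*PIN,.25],.25); over(A,.2)
env.movel([*A,H+.012],.2); env.movel([*A,H+.0005],.04,stop_force=6); st("down")
env.grip(.085); env.movel([*A,.25],.3); st("A released")
over(B); pick(B); st("B lifted")
over(PIN); env.movel([*PIN,H+.054],.2); s0=env.get_state()
hit=env.movel([*PIN,H+.0225],.04,stop_force=8); s=st(f"hit {hit}"); print(np.round(s["force"]-s0["force"],1))
E
```

```text
down t 11.38 tcp [0.4028 0.3132 0.0916] F [-1.06 -0.54  6.39] op 0.0305 gf 80.0
A released t 12.64 tcp [0.4019 0.3125 0.2501] F [-0.44  0.49 -0.65] op 0.0852 gf 0.0
picked hit=False t 16.83 tcp [ 0.4197 -0.3366  0.0913] F [-1.68  1.97  8.84] op 0.0302 gf 78.6
B lifted t 17.78 tcp [ 0.4192 -0.3356  0.2887] F [ 0.15  0.16 -0.97] op 0.0302 gf 79.1
hit True t 21.77 tcp [0.5847 0.3073 0.1134] F [-1.18  0.08  5.28] op 0.0301 gf 79.7
[-1.4 -0.4  5.4]
```

B went all the way down, with its underside at about 22 mm, so it fits. Next I'll release it there, put A in the tray and come back for B.

Run:
```python
from h import *
env.grip(.085); env.dwell(.2); env.movel([*PIN,.25],.3)
over(A,.2); 
p,d=camera("side"); cv2.imwrite("pics/s2.png",cv2.resize(p[120:240,190:350],(800,600),interpolation=cv2.INTER_CUBIC))
env.movel([*A,H],.12,stop_force=15); env.grip(.02,80); st("A"); env.movel([*A,.29],.25)
over(TRAY); env.movel([*TRAY,H+.02],.2); hit=env.movel([*TRAY,H+.0055],.04,stop_force=6); st(f"tray {hit}")
env.grip(.085); env.movel([*TRAY,.29],.3); st("free")
p,d=camera("top"); cv2.imwrite("pics/t2.png",p[90:340,130:460])
```

```text
A t 25.62 tcp [0.4023 0.3127 0.0913] F [-3.31 -0.46 11.06] op 0.0306 gf 78.2
tray True t 30.42 tcp [ 0.6034 -0.3381  0.0975] F [-0.3   0.87  4.44] op 0.0303 gf 79.8
free t 31.78 tcp [ 0.6027 -0.3374  0.289 ] F [ 0.23 -0.24  0.26] op 0.0849 gf 0.0
```

View pics/t2.png

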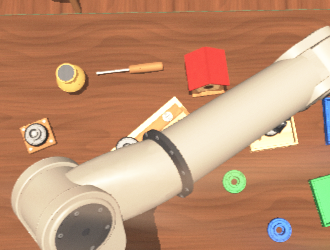

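View pics/s2.png

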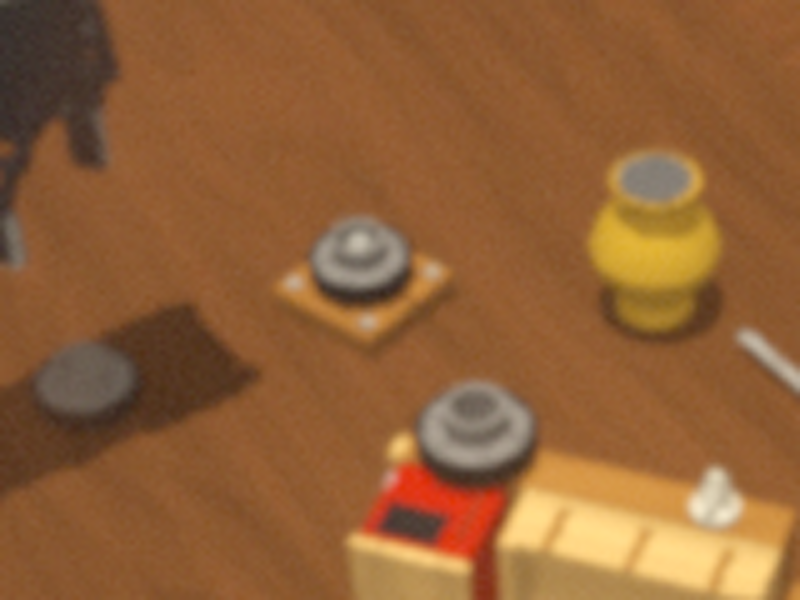

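B sits fully home on the gauge at (360,255) in the side crop. A is in the tray, mostly hidden by the arm at (280,128) in the top crop. Next: B to the axle, with force-monitored descent.

Run:
```python
from h import *
over(PIN); pick(PIN,.022,110); 
t,_=camera("top"); s,_=camera("side"); cv2.imwrite("pics/t3.png",np.vstack([cv2.resize(t[180:250,360:450],(540,420)),]))
X=(.6093,-.0582)
over(X,.29); env.movel([*X,H+.122+.026],.2); s0=st("above")
hit=env.movel([*X,H+.122+.0125],.03,stop_force=5); s=st(f"hit {hit}"); print(np.round(s["force"]-s0["force"],1), "under-collar",round(s["tcp_pos"][2]-.0912-.122,4))
p,_=camera("side");cv2.imwrite("pics/s3.png",cv2.resize(p[150:270,250:410],(800,600),interpolation=cv2.INTER_CUBIC))
```

```text
picked hit=False t 35.94 tcp [0.5856 0.3075 0.1136] F [-1.23 -0.57  6.68] op 0.0291 gf 108.5
above t 38.68 tcp [ 0.6094 -0.0572  0.2384] F [-0.09  0.98  0.91] op 0.0293 gf 109.4
hit False t 39.28 tcp [ 0.6092 -0.0584  0.225 ] F [-0.49  0.04 -0.91] op 0.0292 gf 109.5
[-0.4 -0.9 -1.8] under-collar 0.0118
```

View pics/t3.png

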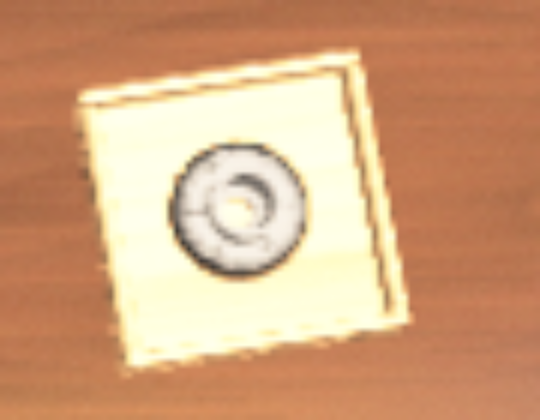

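View pics/s3.png

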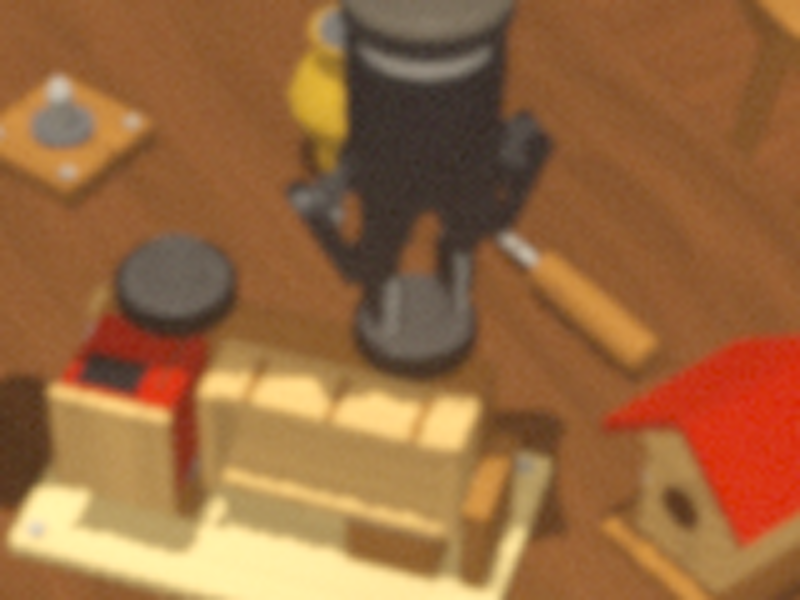

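A lies flat in the tray, boss up, centred at about (240,208). B is over the axle at (415,325), 11.8 mm above the collar with no contact force. Now I'll press.

Run:
```python
from h import *
X=(.6093,-.0582)
for u in(.010,.008,.006,.004,.002,.0,-.001):
    hit=env.movel([*X,.122+.0912+u],.02,stop_force=35); s=st(f"{u} {hit}"); print("   under",round(s["tcp_pos"][2]-.2132,4))
    if s["force"][2]>25: break
```

```text
0.01 False t 39.58 tcp [ 0.6095 -0.0584  0.2234] F [-0.08 -0.05  1.01] op 0.0291 gf 109.7
   under 0.0102
0.008 False t 39.83 tcp [ 0.6096 -0.0585  0.2216] F [ 0.48 -1.92  3.25] op 0.0294 gf 109.9
   under 0.0084
0.006 False t 40.08 tcp [ 0.6094 -0.0583  0.2189] F [ 1.79 -1.67 -1.94] op 0.0291 gf 109.4
   under 0.0057
0.004 False t 40.33 tcp [ 0.6092 -0.0582  0.2168] F [ 1.39 -1.37 -1.69] op 0.0288 gf 109.3
   under 0.0036
0.002 False t 40.58 tcp [ 0.6089 -0.0577  0.2148] F [ 0.87 -0.21 -1.39] op 0.029 gf 109.6
   under 0.0016
0.0 False t 40.83 tcp [ 0.6093 -0.058   0.2136] F [-2.2   1.37  4.86] op 0.0291 gf 110.3
   under 0.0004
-0.001 False t 41.08 tcp [ 0.6093 -0.0581  0.2136] F [-5.99  2.4  13.91] op 0.029 gf 111.4
   under 0.0004
```

Run:
```python
from h import *
X=(.6093,-.0582)
env.movel([*X,.2132-.0018],.02,stop_force=35); st("press")
env.dwell(.5); s=st("dwell"); 
env.dwell(.5); st("dwell")
p,_=camera("side");cv2.imwrite("pics/s4.png",cv2.resize(p[140:290,250:450],(800,600),interpolation=cv2.INTER_CUBIC))
```

```text
press t 41.33 tcp [ 0.6093 -0.0582  0.2135] F [-6.69  2.18 20.48] op 0.0287 gf 112.2
dwell t 41.83 tcp [ 0.6093 -0.0582  0.2135] F [-7.03  3.1  19.56] op 0.0291 gf 112.2
dwell t 42.33 tcp [ 0.6093 -0.0582  0.2135] F [-7.32  3.56 19.93] op 0.0295 gf 112.2
```

View pics/s4.png

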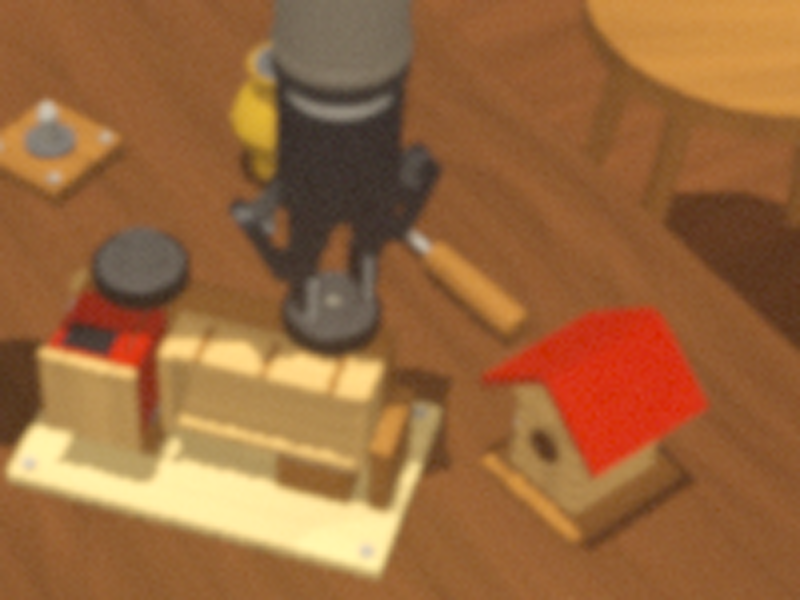

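The axle tip shows inside the bore at (333,300), and the wheel is level with the front one and home. There is about 8 N of side load, so I'll ease that before handing in.

Run:
```python
from h import *
X=(.6093,-.0582)
env.movel([*X,.2134],.02); st("eased")
X=(.6086,-.0579)
env.movel([*X,.2134],.02); st("shift")
env.movel([*X,.2132-.0018],.02,stop_force=35); env.dwell(.7); s=st("press")
```

```text
eased t 42.63 tcp [ 0.6095 -0.0581  0.2136] F [-1.42  0.87  5.57] op 0.0289 gf 110.4
shift t 42.88 tcp [ 0.6092 -0.058   0.2136] F [ 1.46 -0.75  3.66] op 0.0289 gf 110.2
press t 43.83 tcp [ 0.6092 -0.0582  0.2135] F [-3.71  2.18 19.8 ] op 0.0292 gf 112.2
```

```bash
python3 -c "
from h import *
print(job.job_done())"
```

```text
the job is handed in; nothing more can be done
None
```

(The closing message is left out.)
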